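# Lock a dismantled lens into its transit rack

## Robot

A 6-joint arm with a two-finger parallel gripper is mounted at the origin on the work surface. World frame = base frame: x ahead of the robot, y to its left, z up, the work surface at z = 0. Lengths are in m, angles in degrees, forces in N, time in s.
With the tool pointing down it reaches from about 0.225 to 0.875 m from the base axis. Payload 3.4 kg.
Tool frame: the origin (TCP) lies at the very end of the fingers, on their centre line; the grasp point (between the pads) lies 19 mm behind it; z points along the fingers, y is the line along which they close (so a half turn about z gives the same grasp; the last joint's range is limited). The gripper opens to 85 mm and grips with 20 to 120 N. Pads are 22 mm wide; open, the fingers measure 114 mm over their backs; the gripper's body (76 mm by 85 mm) begins 54 mm behind the grasp point. The pads swing forward as they close: fully open they stand 13 mm farther back than shut.
Start: joints at [-75.974, 15.808, 86.224, -0, 77.962, -6.933], TCP at [0.206, -0.537, 0.196] pointing down, gripper open.
Joint ranges: [-165.64, 165.64], [-43.16, 119.46], [12.63, 154.43], [-67.54, 247.53], [6.08, 155.33], [-154.97, 154.97]. Speed limits (degrees/s): [147.25, 147.25, 180, 180, 180, 180].

## Interface

Orientations are given as [roll, pitch, yaw] about the fixed x, y, z axes, in that order (R = Rz(yaw) Ry(pitch) Rx(roll)).
In Python, from rig import * gives the robot as it stands. Calls block until the motion is done:
- goto(position, orientation): joint-space move of the TCP to a pose.
- line_to(position, v=0.15, rotation=None, force_limit=None): straight line of the TCP; rotation=None keeps the orientation; v is the mean speed in m/s. With force_limit (N) it stops when the force on the tool has changed by that much, and returns True; else False.
- goto_joints(angles): joint-space move.
- open_jaws() and clamp(): open the fingers fully, or close them until they stop; the grip force is fixed at half the most.
- sleep(seconds).
- solve_ik(position, orientation): joint angles nearest the present ones, or None.
- get_obs(): the state.
- get_image(name): name is "scene" or "top"; returns a dict with "img" (400x640x3 uint8, blue, green, red), "mtx" (3x3 intrinsics, pixels), "distortion" ([k1, k2, p1, p2, k3] as OpenCV has them; the pictures are not rectified), "pose" (4x4, takes a point from camera to world coordinates). Camera axes: x right, y up, looking along -z (the intrinsics and any distortion apply to the point x, -y, -z); pixel columns grow to the right and rows downward; lengths in m; the calibration is good to about 2 mm. A picture is of the moment at which its call begins. There is no depth.
A pose or a line that the arm cannot do raises Unreachable and nothing moves.
- sign_off(): hands the job in; it is judged then, once.
The state is a dict: "clock": time; "joint_pos": joint angles; "joint_vel": joint speeds; "effort": joint torques, N m; "tcp_pos": TCP position; "eef_rot": TCP orientation; "ft_force": force on the tool from outside, world axes, zero at the start; "wrist_torque": the same for the moment, N m; "width": opening from 0.0 (shut) to 1.0 (fully open); "finger_force": force on a finger pad.
Only numpy, scipy, OpenCV 4.12 (cv2) and the standard library are available. Lean on these libraries where they do the work, as an engineer would, in place of code of your own. Each camera call takes 0.05 s, during which the arm holds its last target. There are 200 camera calls.

## Task

Pack the dismantled lens for transit: lay all the black lens boxes side by side across the aluminium rack, making the row up to four pieces with plywood fillers if there are fewer boxes, then push the wooden wedge fully home between the row and the sloped end block, so that it rests on the rack floor and holds the row tight against the sprung pad. After that, pick up the sorter tray by its handle, tip its brass parts into the clear tub until all are in it, and set the tray back down flat on the table. Leave the other things on the bench where they are.

Things in the scene. Friction and masses are not known exactly. Their poses are not given: they have to be found in the camera images.
- rack: fixed aluminium rack; origin under its centre, on the table. Floor top 6 mm up. The row runs along y, 64 mm wide (x) between side walls only 8 mm above the floor. From -y: stop wall, sprung black pad (face at y = -78 mm unpressed), room for four 30 mm pieces (to y = 42 mm), wooden end block 36 mm wide (x), 45 mm tall above the floor, inner face sloping from y = 58 mm (floor) to 73 mm (45 mm up)
- seat (a point): on the rack floor, where the wedge's origin lies when the wedge is fully home (rack y = 48 mm, 6 mm above the table). The point has the rack's axes
- pad (a joint): how far the sprung pad at the -y end of the rack is pushed in (m), 0 to 0.010; 2 N to start, 0.4 N per mm more. About 0.004 when four pieces and the wedge are home
- wedge: wooden wedge, 50 mm long (x), 45 mm tall, standing on its thin edge, 20 mm thick (y); origin at the centre of that underside. Face at y = -10 mm is upright (goes against the row); the other slopes 1 in 3 from y = +10 mm at the bottom to +24 mm at the top (goes against the end block). The flat top spans y = -10 to +18 mm. Driving it home takes up to about 15 N
- tray: grey plastic sorter tray, floor 90 (x) x 74 mm, 3 mm thick, walls 18 mm high on three sides, open at -x; origin under the centre of the floor. An upright fin handle stands behind the back wall: x = 45 to 77 mm, 12 mm thick (y), 50 mm tall. About 0.15 kg. The brass parts slide out freely when it is tipped 30 degrees or more
- tray_grip (a point): point in the fin handle, 62 mm behind the tray's origin (+x), 36 mm above the tray's underside
- tray_lip (a point): middle of the tray's open edge (tray x = -45 mm), on its floor
- tub: clear open-topped parts tub, fixed, 108 (x) x 120 (y) x 50 mm tall, walls 4 mm; origin under its centre
- lensbox1: a black plastic lens-element box with a grey lid line and blank paper label, a square bar 56 mm long (x) x 30 x 30 mm; origin at the centre of its underside as built (it serves equally well on any long side). May be absent.
- lensbox2: a black plastic lens-element box with a grey lid line and blank paper label, a square bar 56 mm long (x) x 30 x 30 mm; origin at the centre of its underside as built (it serves equally well on any long side). May be absent.
- lensbox3: a black plastic lens-element box with a grey lid line and blank paper label, a square bar 56 mm long (x) x 30 x 30 mm; origin at the centre of its underside as built (it serves equally well on any long side). May be absent.
- lensbox4: a black plastic lens-element box with a grey lid line and blank paper label, a square bar 56 mm long (x) x 30 x 30 mm; origin at the centre of its underside as built (it serves equally well on any long side). May be absent.
- filler1: a bare plywood filler block, a bar 44 mm long (x) x 30 x 30 mm; origin at the centre of its underside as built (it serves equally well on any long side)
- filler2: a bare plywood filler block, a bar 44 mm long (x) x 30 x 30 mm; origin at the centre of its underside as built (it serves equally well on any long side)
- part1: a brass bush, 18 mm across and 12 mm tall; starts in the tray; origin at the centre of its underside. May be absent.
- part2: a brass guide key, 18 x 14 x 12 mm; starts in the tray; origin at the centre of its underside. May be absent.
- part3: a brass bush, 18 mm across and 12 mm tall; starts in the tray; origin at the centre of its underside. May be absent.
- part4: a brass guide key, 18 x 14 x 12 mm; starts in the tray; origin at the centre of its underside. May be absent.
- cone_big: bystander, leave alone: black rubber cone, 68 mm wide, 42 mm tall; origin at its underside centre (the driver's at its middle)
- cone_small: bystander, leave alone: black rubber cone, 48 mm wide, 35 mm tall; origin at its underside centre (the driver's at its middle)
- lens_cap: bystander, leave alone: black lens cap, 58 mm wide, 12 mm tall; origin at its underside centre (the driver's at its middle)
- lens: bystander, leave alone: camera lens, 66 mm wide, 50 mm tall; origin at its underside centre (the driver's at its middle)
- spray: bystander, leave alone: small spray bottle, 34 mm wide, 100 mm tall; origin at its underside centre (the driver's at its middle)
- driver: bystander, leave alone: screwdriver, 160 mm long; origin at its underside centre (the driver's at its middle)

How it is judged (in metres and radians):
On the way, in this order (a step that is already met when the one before it is completed fails the run):
1. all the lens boxes lie side by side in the rack (z of each of lensbox1, lensbox2, lensbox3, lensbox4 in the frame of rack below 0.04 m and x of lensbox1 in the frame of rack between -0.01 and 0.01 m and y of lensbox1 in the frame of rack between -0.085 and 0.04 m and angle between the x axis of each of lensbox1, lensbox2, lensbox3, lensbox4 and the x axis of rack, either way round below 0.12 rad and x of lensbox2 in the frame of rack between -0.01 and 0.01 m and y of lensbox2 in the frame of rack between -0.085 and 0.04 m and x of lensbox3 in the frame of rack between -0.01 and 0.01 m and y of lensbox3 in the frame of rack between -0.085 and 0.04 m and x of lensbox4 in the frame of rack between -0.01 and 0.01 m and y of lensbox4 in the frame of rack between -0.085 and 0.04 m), for 0.2 s.
2. the wedge is fully home and the row is tight against the pad (all of step 1 and z of wedge in the frame of rack between 0.002 and 0.01 m and horizontal distance between wedge and seat below 0.01 m and angle between wedge's own z axis and vertical below 0.12 rad and angle between the x axis of wedge and the x axis of rack, either way round below 0.12 rad and value of joint pad above 0.0025 m), for 0.2 s.
3. the tray is tipped with its open edge over the tub (angle between tray's own z axis and vertical above 0.45 rad and horizontal distance between tray_lip and tub below 0.08 m and height (world z) of tray_lip above 0.02 m), for 0.2 s.
At the end, for the whole second after the job is handed in: every lens box lies in the rack row (10 mm of its middle line, 7 deg of square); wedge upright, within 4 mm of the rack floor and 10 mm of its seat, pad pushed in over 2.5 mm; every brass part in the tub; tray flat on the table; all at rest (all of step 2 and x of part1 in the frame of tub between -0.051 and 0.051 m and y of part1 in the frame of tub between -0.057 and 0.057 m and height (world z) of each of part1, part2, part3, part4 below 0.05 m and x of part2 in the frame of tub between -0.051 and 0.051 m and y of part2 in the frame of tub between -0.057 and 0.057 m and x of part3 in the frame of tub between -0.051 and 0.051 m and y of part3 in the frame of tub between -0.057 and 0.057 m and x of part4 in the frame of tub between -0.051 and 0.051 m and y of part4 in the frame of tub between -0.057 and 0.057 m and angle between tray's own z axis and vertical below 0.08 rad and height (world z) of tray below 0.008 m and linear speed of each of tray, wedge below 0.02 m/s); the robot touches nothing.
It fails at once if a bystander is moved more than 40 mm (distance of any of cone_big, cone_small, lens_cap, lens, spray, driver from where it was at the start of the episode above 0.04 m).
Of lensbox1, lensbox2, lensbox3, lensbox4 only 2 to 4 are there at a start; the rules pass over those that are not, and their reading is None.
Of part1, part2, part3, part4 only 2 to 4 are there at a start; the rules pass over those that are not, and their reading is None.
At some moment in a run one of lensbox1, lensbox2, lensbox3, lensbox4, filler1, filler2 may be knocked a few centimetres aside while the robot is not near it.
It also fails if it takes over 192 s, if anything falls off the work surface, if the arm or the gripper's body presses on something with over 40 N, if the wrist force passes 120 N, or if a joint passes its speed limit or range.

## Working session

There is one attempt and no reset: what is moved stays moved. The work goes in short steps, each a Python script; the robot and the scene stay as the last script left them, time stands still between calls to the robot, and variables do not carry over. Pictures are saved under pics/ and viewed, at most 15 in all, crops included, and the job is handed in when it is done.

```bash
ls; mkdir -p pics; python3 - <<'E'
from rig import *
import cv2
for n in ("top","scene"):
    d=get_image(n); cv2.imwrite(f"pics/{n}0.png",d["img"]); print(n,d["mtx"],d["distortion"],d["pose"])
print(get_obs())
E
```

```text
pics
top [[416.81041985   0.         316.71720298]
 [  0.         416.81041985 201.43512466]
 [  0.           0.           1.        ]] [0.00588075 0.         0.         0.         0.        ] [[-0.03370797  0.97780934 -0.2067672   0.38888842]
 [-0.99942276 -0.03385467  0.00282973  0.02667939]
 [-0.0042331   0.20674323  0.97838608  1.10483113]
 [ 0.          0.          0.          1.        ]]
scene [[368.22781867   0.         316.39533018]
 [  0.         368.22781867 191.84342038]
 [  0.           0.           1.        ]] [-0.01175214  0.          0.          0.          0.        ] [[ 0.4313404  -0.55965751  0.70762203  1.28967326]
 [ 0.9020341   0.28207435 -0.32675456 -0.26275174]
 [-0.01673138  0.77924164  0.62650022  0.67096603]
 [ 0.          0.          0.          1.        ]]
{'clock': 0.1, 'joint_pos': array([-7.59721908e+01,  1.58437389e+01,  8.62873116e+01,  2.00782517e-03,
        7.79623230e+01, -6.93288401e+00]), 'joint_vel': array([-0.02442747, -0.07276368, -0.17459889, -0.04426624,  0.07726122,
        0.08208822]), 'effort': array([ 2.45036426e-03, -4.17696619e+01, -2.46403456e+01, -1.62373044e-04,
        5.80073320e-03, -1.30357984e-05]), 'tcp_pos': array([ 0.20557288, -0.53643763,  0.1952334 ]), 'eef_rot': array([-1.79907546e+02, -1.32194357e-02,  2.09602622e+01]), 'ft_force': array([0.51243866, 0.16890741, 0.17490653]), 'wrist_torque': array([-0.00253788,  0.05791114, -0.00470084]), 'finger_force': 0.0, 'width': 1.001365280427511}
```

View pics/top0.png

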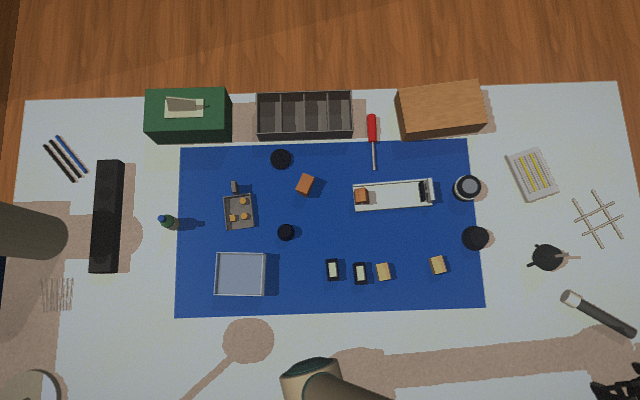

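View pics/scene0.png

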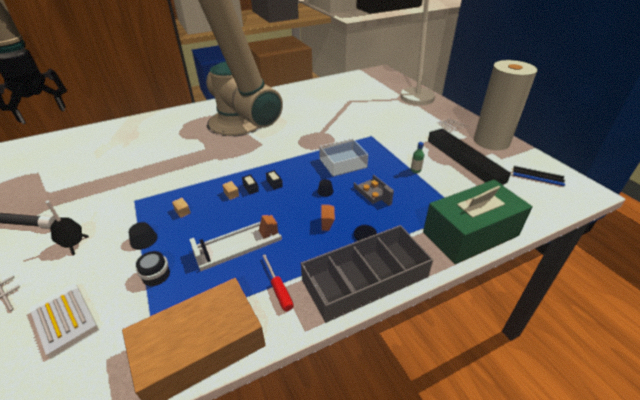

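Top view: tub ~(240,274), tray ~(239,210) with fin handle at (235,186), wedge (305,184), rack (393,195) with its end block on the left (+y) and pad on the right. There are two lens boxes, (333,270) and (361,272), and two fillers, (383,271) and (438,265). I'll zoom in for detail.

```bash
python3 - <<'E'
import cv2
i=cv2.imread("pics/top0.png"); cv2.imwrite("pics/c1.png",cv2.resize(i[140:300,205:455],None,fx=3.2,fy=3.2,interpolation=cv2.INTER_CUBIC))
E
```

```text
(no output)
```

View pics/c1.png

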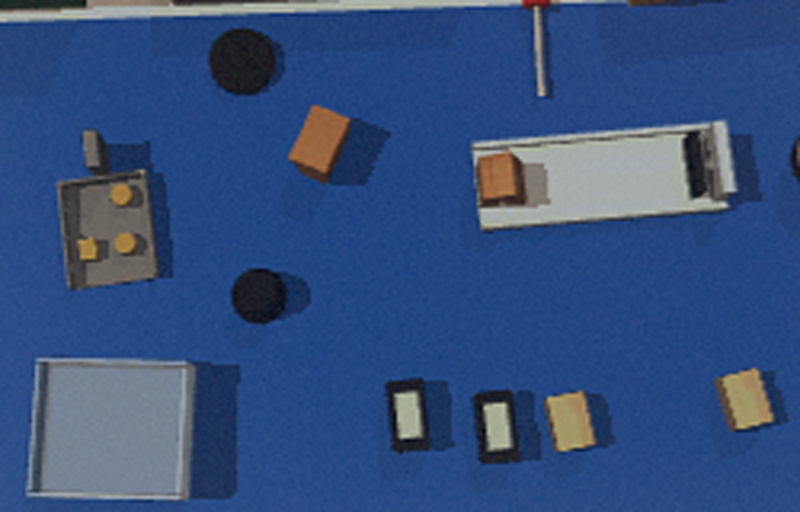

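Tray: open edge faces the tub, with 3 parts (two bushes, one key). The end block sits at the rack's left. Next I'll set up the helpers and zoom in on the rack and wedge in both views.

```bash
cat > h.py <<'E'
from rig import *
import cv2, numpy as np
def ray(d,uv):
    uv=np.asarray(uv,float).reshape(-1,1,2)
    n=cv2.undistortPoints(uv,d["mtx"],np.array(d["distortion"])).reshape(-1,2)
    r=np.c_[n[:,0],-n[:,1],-np.ones(len(n))]@d["pose"][:3,:3].T
    return d["pose"][:3,3],r
def onz(d,uv,z):
    o,r=ray(d,uv); return (o+r*((z-o[2])/r[:,2])[:,None])[:,:2]
def hsv(d): return cv2.cvtColor(d["img"],cv2.COLOR_BGR2HSV)
# masks
def m_black(d): return (d["img"].max(2)<55).astype(np.uint8)
def m_ply(d): return cv2.inRange(hsv(d),(12,50,120),(28,180,255))
def m_brown(d): return cv2.inRange(hsv(d),(2,110,60),(14,255,255))
def blobs(d,mask,z,roi,amin=40,amax=900):
    c0,r0,c1,r1=roi; m=np.zeros_like(mask); m[r0:r1,c0:c1]=mask[r0:r1,c0:c1]
    out=[]
    for c in cv2.findContours(m,cv2.RETR_EXTERNAL,cv2.CHAIN_APPROX_NONE)[0]:
        if not amin<cv2.contourArea(c)<amax: continue
        q=onz(d,c.reshape(-1,2),z).astype(np.float32)
        (x,y),(w,h),a=cv2.minAreaRect(q)
        if w<h: a+=90; w,h=h,w
        a=(a+90)%180-90
        out.append((round(x,4),round(y,4),round(w,3),round(h,3),round(a,1),c.reshape(-1,2).mean(0).round(1).tolist()))
    return out
E
python3 - <<'E'
from h import *
t=get_image("top"); s=get_image("scene")
roi=(180,140,475,310)
print("black",*blobs(t,m_black(t),.015,roi,30),sep="\n")
print("ply",*blobs(t,m_ply(t),.015,roi,30),sep="\n")
print("brown",*blobs(t,m_brown(t),.0225,roi,30),sep="\n")
W=np.full((600,800,3),0,np.uint8)
W[:390,:]=cv2.resize(t["img"][172:217,345:445],(800,390),interpolation=cv2.INTER_CUBIC)[:, :800]
W[400:600,:200]=cv2.resize(s["img"][200:235,310:345],(200,200),interpolation=cv2.INTER_CUBIC)
W[400:600,210:800]=cv2.resize(s["img"][208:273,185:290],(590,200) if 0 else (323,200),interpolation=cv2.INTER_CUBIC) if 0 else cv2.copyMakeBorder(cv2.resize(s["img"][208:273,185:290],(323,200),interpolation=cv2.INTER_CUBIC),0,0,0,267,cv2.BORDER_CONSTANT)
W[400:600,545:800]=cv2.resize(s["img"][170:210,345:396],(255,200),interpolation=cv2.INTER_CUBIC)
cv2.imwrite("pics/c2.png",W)
E
```

```text
black
(0.4269, -0.0808, 0.056, 0.031, 3.1, [359.8, 273.0])
(0.439, -0.0105, 0.056, 0.029, 3.0, [332.2, 269.3])
(0.509, -0.3691, 0.063, 0.031, -6.4, [469.6, 237.6])
(0.5399, 0.1072, 0.042, 0.042, -2.0, [285.6, 232.0])
(0.6383, -0.259, 0.055, 0.013, 2.0, [421.8, 190.5])
(0.6482, -0.3775, 0.062, 0.045, -6.4, [465.4, 185.9])
(0.7412, 0.1185, 0.057, 0.052, -1.2, [280.4, 158.7])
(0.7987, 0.3246, 0.141, 0.009, 88.0, [205.0, 140.9])
ply
(0.4296, -0.1407, 0.043, 0.029, 9.1, [382.8, 271.2])
(0.4428, -0.284, 0.043, 0.029, 13.6, [437.8, 264.3])
(0.6355, -0.0928, 0.037, 0.027, 3.7, [360.2, 194.3])
(0.6716, 0.0546, 0.05, 0.03, -25.9, [304.5, 182.9])
brown
(0.6326, -0.0941, 0.036, 0.036, 7.7, [360.8, 195.3])
(0.6664, 0.0555, 0.057, 0.034, -25.6, [304.6, 183.6])
```

View pics/c2.png

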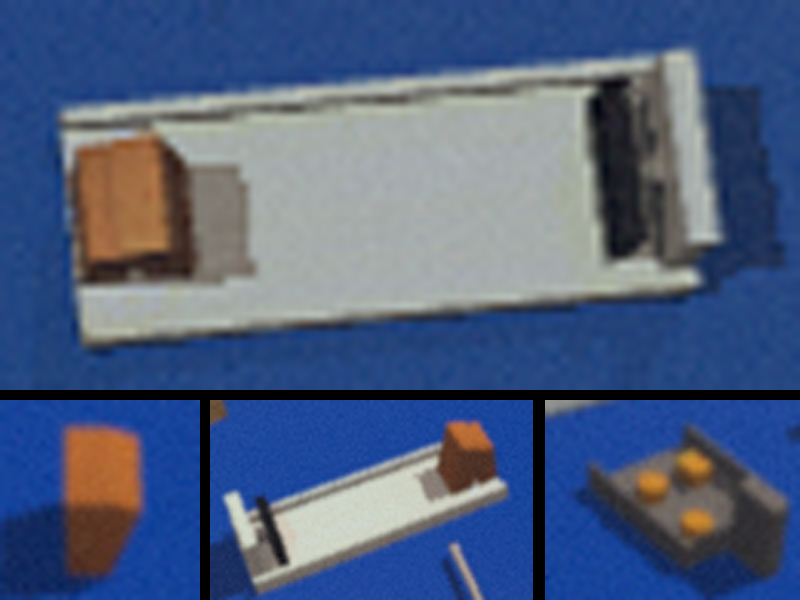

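The wedge's straight face is on the left in the scene view and its slope on the right, so wedge +y points roughly to world +y (yaw ≈ -26°). Rack features in the crop: walls (85,340)-(690,285) and (60,108)-(655,60), block top inner edge (155,135)-(172,250), pad face foot (590,100)-(610,255). I'll compute the rack, tray and tub poses from these.

```bash
python3 - <<'E'
from h import *
t=get_image("top")
def C(p): p=np.array(p,float); return np.c_[345+(p[:,0]+.5)/8-.5,172+(p[:,1]+.5)/8.667-.5]
near=onz(t,C([(85,340),(690,285)]),.014); far=onz(t,C([(62,108),(655,60)]),.014)
print("near",near,"far",far)
for l in (near,far): v=l[0]-l[1]; print("yaw",np.degrees(np.arctan2(-v[0],v[1])), )
yaw=np.mean([np.arctan2(-(l[0]-l[1])[0],(l[0]-l[1])[1]) for l in(near,far)])
ey=np.array([-np.sin(yaw),np.cos(yaw)]); ex=np.array([np.cos(yaw),np.sin(yaw)])
print("mid x'",(near@ex).mean(),(far@ex).mean())
for nm,p,z,y in (("blocktop",[(157,135),(172,250)],.051,.073),("blockbot",[(190,170),(192,275)],.006,.058),("pad",[(590,100),(610,255)],.008,-.078)):
    q=onz(t,C(p),z); print(nm,q,"rack y0",(q@ey).mean()-y, "x'",(q@ex).mean())
print("ey",ey,np.degrees(yaw))
g=blobs(t,m_ply(t),.044,(290,170,320,200),30); print("wedge top",g)
g=blobs(t,m_ply(t),.051,(350,180,380,210),30); print("block top",g)
# tub: crop c1 corners (rim z .05), scale 3.2, tray walls z .021
D=lambda p:np.c_[205+(np.array(p,float)[:,0]+.5)/3.2-.5,140+(np.array(p,float)[:,1]+.5)/3.2-.5]
q=onz(t,D([(37,360),(193,361),(188,497),(28,494)]),.05); print("tub",q,q.mean(0))
q=onz(t,D([(58,183),(146,171),(157,280),(68,289)]),.021); print("tray",q,q.mean(0))
q=onz(t,D([(83,131),(97,130),(104,160),(91,162)]),.05); print("fin",q,q.mean(0))
E
```

```text
near [[ 0.59045572 -0.07793062]
 [ 0.60070418 -0.2802564 ]] far [[ 0.66408895 -0.07405897]
 [ 0.67252024 -0.2749159 ]]
yaw 2.8997395111739674
yaw 2.4036706449542673
mid x' 0.5866565551502314 0.6595164206224443
blocktop [[ 0.64533139 -0.10107344]
 [ 0.60991274 -0.10389317]] rack y0 -0.2044101646763165 x' 0.6222086889662448
blockbot [[ 0.6446549  -0.11703705]
 [ 0.61119362 -0.11572449]] rack y0 -0.20330673225438933 x' 0.6218676050051637
pad [[ 0.6619438  -0.25346723]
 [ 0.61226096 -0.25600695]] rack y0 -0.2059395261294597 x' 0.6246349121978878
ey [-0.04626446  0.99892923] 2.651705078064117
wedge top [(0.6641, 0.054, 0.049, 0.03, -25.6, [304.5, 183.0])]
block top [(0.6273, -0.0889, 0.036, 0.026, 3.7, [360.1, 194.2])]
tub [[0.48984968 0.28147575]
 [0.48483906 0.15851023]
 [0.38038073 0.16318328]
 [0.38686129 0.28671088]] [0.43548269 0.22247003]
tray [[0.63910728 0.27338502]
 [0.64683322 0.20008796]
 [0.55469676 0.1911328 ]
 [0.54976846 0.26404123]] [0.59760143 0.23216175]
fin [[0.67529823 0.24690881]
 [0.67574615 0.23547221]
 [0.65030808 0.22960725]
 [0.64900065 0.24017019]] [0.66258828 0.23803961]
```

```bash
cat >> h.py <<'E'
YAW=2.9; _y=np.radians(YAW)
EX=np.array([np.cos(_y),np.sin(_y)]); EY=np.array([-np.sin(_y),np.cos(_y)])
O=0.6231*EX-0.2045*EY
def rk(x,y): return O+x*EX+y*EY
def park(): goto_joints([-75.974,15.808,86.224,0,77.962,-6.933])
def pieces(d):
    roi=(300,210,475,310)
    b=[p for p in blobs(d,m_black(d),.015,roi,60) if .048<p[2]<.064 and .024<p[3]<.036 and p[0]<.56]
    f=[p for p in blobs(d,m_ply(d),.015,roi,60) if .036<p[2]<.052 and .024<p[3]<.036 and p[0]<.56]
    return b,f
def pick(p):
    yaw=p[4]+90
    goto([p[0],p[1],.12],[180,0,yaw]); line_to([p[0],p[1],.009],v=.12)
    clamp(); o=get_obs(); print("grip",o["width"].round(3),round(float(o["finger_force"]),1))
    line_to([p[0],p[1],.12],v=.2)
def place(k,gap=.006):
    y=-.063+.03*k
    a=rk(0,y+gap); b=rk(0,y-.006)
    goto([*a,.12],[180,0,YAW+90]); line_to([*a,.0165],v=.12,force_limit=8)
    hit=line_to([*b,.0165],v=.03,force_limit=4)
    t=get_obs()["tcp_pos"]; print("slide",hit,"rack y",((t[:2]-O)@EY).round(4),t.round(4))
    open_jaws(); line_to([t[0],t[1],.12],v=.2)
E
python3 - <<'E'
from h import *
d=get_image("top"); b,f=pieces(d); print(b,f)
pick(b[0]); place(0); park()
d=get_image("top"); print(pieces(d),get_obs()["clock"]); cv2.imwrite("pics/t1.png",cv2.resize(d["img"][140:300,205:455],None,fx=3.2,fy=3.2,interpolation=cv2.INTER_CUBIC))
E
```

```text
[(0.4271, -0.0809, 0.056, 0.031, 2.8, [359.8, 273.0]), (0.4384, -0.0104, 0.056, 0.029, 3.9, [332.3, 269.5]), (0.509, -0.3691, 0.063, 0.031, -6.4, [469.6, 237.6])] [(0.4295, -0.1407, 0.043, 0.029, 9.2, [382.8, 271.2]), (0.4428, -0.284, 0.043, 0.029, 13.6, [437.9, 264.3])]Traceback (most recent call last):
  File "<stdin>", line 3, in <module>
  File "h.py", line 39, in pick
    clamp(); o=get_obs(); print("grip",o["width"].round(3),round(float(o["finger_force"]),1))
                                       ^^^^^^^^^^^^^^^^
AttributeError: 'float' object has no attribute 'round'
```

```bash
sed -i 's/o\["width"\].round(3)/round(float(o["width"]),3)/; s/p\[0\]<.56\]/p[0]<.56 and p[1]>-.34]/' h.py
python3 - <<'E'
from h import *
o=get_obs(); print(o["width"],o["finger_force"],o["tcp_pos"])
t=o["tcp_pos"]; line_to([t[0],t[1],.12],v=.2); place(0); park()
d=get_image("top"); print(pieces(d),get_obs()["clock"]); cv2.imwrite("pics/t1.png",cv2.resize(d["img"][140:300,205:455],None,fx=3.2,fy=3.2,interpolation=cv2.INTER_CUBIC))
E
```

```text
0.0016976668668929648 0.0 [ 0.42707452 -0.08089978  0.00896532]
slide False rack y -0.0692 [ 0.6361 -0.2418  0.0165]
([(0.4271, -0.081, 0.056, 0.031, 2.3, [359.9, 273.0]), (0.4383, -0.0104, 0.056, 0.029, 3.9, [332.3, 269.7])], [(0.4296, -0.1407, 0.043, 0.029, 9.1, [382.8, 271.2]), (0.4428, -0.284, 0.043, 0.029, 13.6, [437.8, 264.3])]) 10.6833
```

View pics/t1.png

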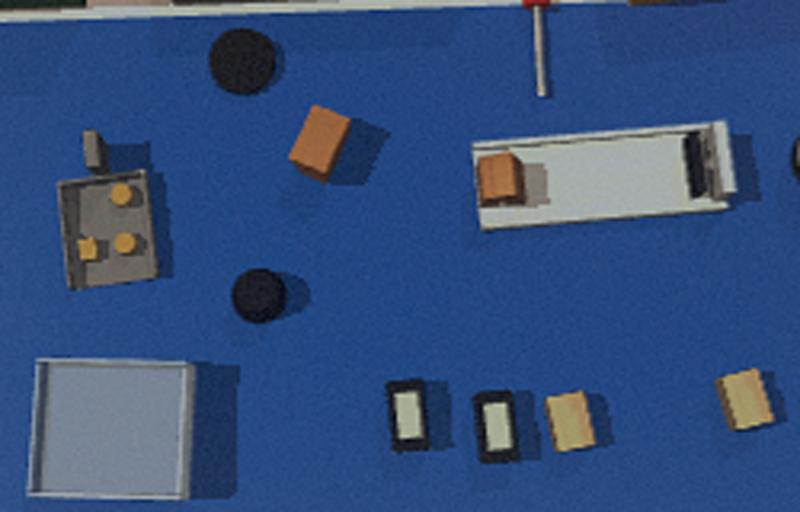

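The jaws closed on nothing and the box hasn't moved. I'll hover over it and check where the tool is in the pictures.

```bash
python3 - <<'E'
from h import *
p=(0.4271,-.081)
open_jaws(); goto([*p,.06],[180,0,92.5]); print(get_obs()["width"],get_obs()["tcp_pos"],get_obs()["eef_rot"])
a=get_image("top");b=get_image("scene")
def proj(d,P):
    q=np.linalg.inv(d["pose"])@np.r_[P,1]; q=q[:3]*[1,-1,-1]
    return cv2.projectPoints(q.reshape(1,1,3),np.zeros(3),np.zeros(3),d["mtx"],np.array(d["distortion"]))[0].ravel()
for d in(a,b): print(proj(d,[*p,.06]),proj(d,[*p,.0]))
cv2.imwrite("pics/v.png",np.hstack([cv2.resize(x,(400,400),interpolation=cv2.INTER_CUBIC) for x in(a["img"][200:330,295:425],b["img"][110:240,180:310])]))
E
```

```text
0.9986971387042538 [ 0.42775753 -0.08190914  0.06029454] [1.79941680e+02 4.08494698e-02 9.24394635e+01]
[361.52617993 272.23913411] [359.20819604 273.17103744]
[247.19354873 171.58829498] [249.91431175 188.0723392 ]
```

View pics/v.png

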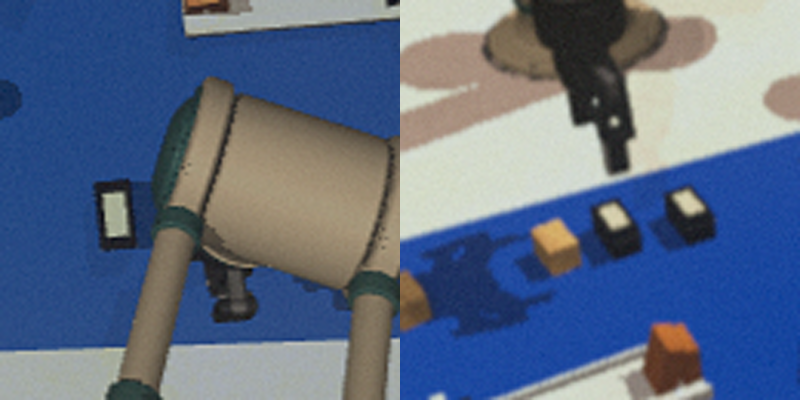

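```bash
python3 - <<'E'
from h import *
p=(0.4271,-.081)
print(line_to([*p,.009],v=.12,force_limit=10)); o=get_obs(); print(o["tcp_pos"],o["width"],o["ft_force"],o["clock"])
a=get_image("scene"); clamp(); o=get_obs(); print(o["width"],o["finger_force"],o["clock"])
b=get_image("scene")
cv2.imwrite("pics/v2.png",np.hstack([cv2.resize(x["img"][110:240,180:310],(400,400),interpolation=cv2.INTER_CUBIC) for x in(a,b)]))
E
```

```text
False
[ 0.42740174 -0.08135269  0.00913617] 0.9960884158432292 [-0.14772765 -1.0249632   0.46570121] 13.475
0.0007829876388957418 0.0 14.2917
```

View pics/v2.png

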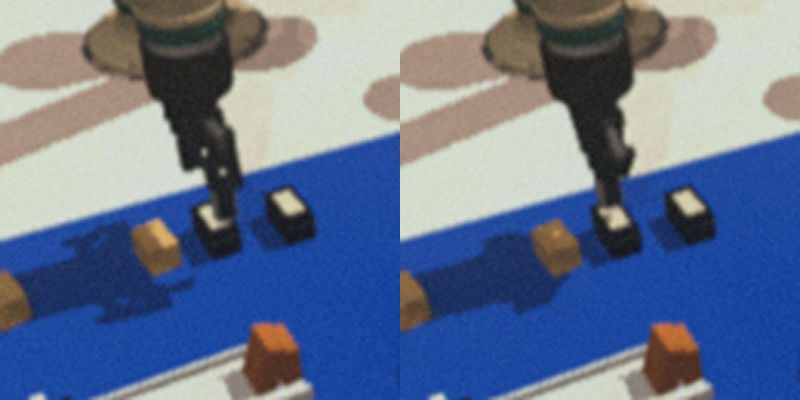

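The shut fingertips look about 10 px above where the TCP should project, so they're either high or offset. I'll probe an empty patch of table with the jaws shut.

```bash
python3 - <<'E'
from h import *
t=get_obs()["tcp_pos"]; line_to([t[0],t[1],.12],v=.2)
p=(.53,-.19); goto([*p,.05],[180,0,92.5]); b0=get_image("scene")
print(line_to([*p,-.012],v=.03,force_limit=5)); o=get_obs(); print(o["tcp_pos"],o["ft_force"],o["width"])
a=get_image("top"); b=get_image("scene")
def proj(d,P):
    q=np.linalg.inv(d["pose"])@np.r_[P,1]; q=q[:3]*[1,-1,-1]
    return cv2.projectPoints(q.reshape(1,1,3),np.zeros(3),np.zeros(3),d["mtx"],np.array(d["distortion"]))[0].ravel()
print(proj(a,o["tcp_pos"]),proj(b,o["tcp_pos"]))
cv2.imwrite("pics/v3.png",np.hstack([cv2.resize(x,(400,400),interpolation=cv2.INTER_CUBIC) for x in(a["img"][170:300,315:445],b["img"][110:240,150:280])]))
E
```

```text
False
[ 0.53009795 -0.19006145 -0.01186388] [ 0.31965983 -0.34100945 -0.14960386] -0.001157156119699648
[397.1691844  233.17843834] [223.15788533 224.01480709]
```

View pics/v3.png

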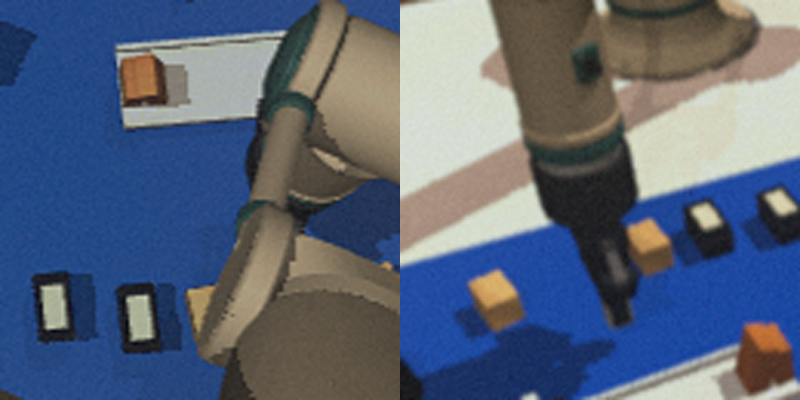

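```bash
python3 - <<'E'
from h import *
p=(.53,-.19)
print(line_to([*p,-.06],v=.03,force_limit=4)); o=get_obs(); print(o["tcp_pos"],o["ft_force"],o["width"],o["clock"])
b=get_image("scene")
def proj(d,P):
    q=np.linalg.inv(d["pose"])@np.r_[P,1]; q=q[:3]*[1,-1,-1]
    return cv2.projectPoints(q.reshape(1,1,3),np.zeros(3),np.zeros(3),d["mtx"],np.array(d["distortion"]))[0].ravel()
print(proj(b,[.53,-.19,0]))
cv2.imwrite("pics/v4.png",cv2.resize(b["img"][170:260,180:270],(360,360),interpolation=cv2.INTER_CUBIC))
t=o["tcp_pos"]; line_to([t[0],t[1],t[2]+.05],v=.1)
E
```

```text
True
[ 0.52999771 -0.18999038 -0.03525652] [-0.27027313 -0.92246014  5.53706569] 0.0017609792072864013 19.0
[222.39054147 220.76380154]
```

View pics/v4.png

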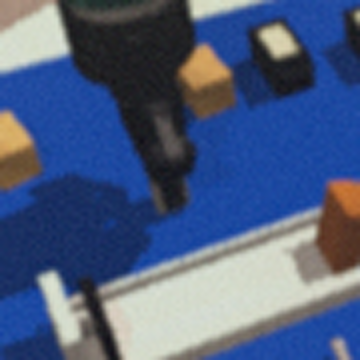

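Laterally the tool is right, but contact comes at a reading of z = -0.035. So the real fingertips sit about 35 mm above the reported TCP, and I'll correct all heights by that.

```bash
sed -i 's/line_to(\[p\[0\],p\[1\],.009\]/line_to([p[0],p[1],.009-ZO]/; s/\.0165\]/.0165-ZO]/g; s/^YAW=2.9/ZO=.035; YAW=2.9/' h.py
python3 - <<'E'
from h import *
open_jaws(); pick((.4271,-.081,0,0,2.5)); place(0); park()
d=get_image("top"); print(pieces(d),get_obs()["clock"]); cv2.imwrite("pics/t1.png",cv2.resize(d["img"][140:300,205:455],None,fx=3.2,fy=3.2,interpolation=cv2.INTER_CUBIC))
E
```

```text
grip 0.636 63.5
slide True rack y -0.062 [ 0.6349 -0.2346 -0.0189]
([(0.4383, -0.0105, 0.056, 0.029, 4.7, [332.2, 269.7])], [(0.4295, -0.1407, 0.043, 0.029, 9.2, [382.8, 271.2]), (0.4428, -0.284, 0.043, 0.029, 13.6, [437.8, 264.3])]) 29.5833
```

View pics/t1.png

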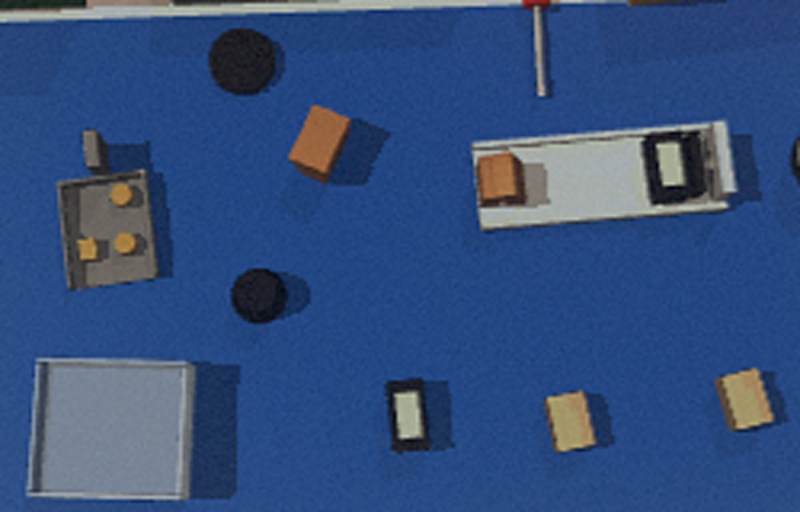

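Box 1 is down against the pad at (676,165), square to the rack. Now the other three pieces, with a fresh look before each.

```bash
python3 - <<'E'
from h import *
for k in (1,2,3):
    d=get_image("top"); b,f=pieces(d); q=(b+f); print(q)
    pick(q[0]); assert .4<get_obs()["width"]<.7
    place(k); park()
d=get_image("top"); print(pieces(d),get_obs()["clock"]); cv2.imwrite("pics/t2.png",cv2.resize(d["img"][140:300,205:455],None,fx=3.2,fy=3.2,interpolation=cv2.INTER_CUBIC))
print(blobs(d,m_ply(d),.044,(290,165,320,200),30))
E
```

```text
[(0.4384, -0.0104, 0.056, 0.029, 3.9, [332.3, 269.5]), (0.4295, -0.1407, 0.043, 0.029, 9.2, [382.8, 271.2]), (0.4428, -0.284, 0.043, 0.029, 13.6, [437.8, 264.3])]
grip 0.642 63.4
slide True rack y -0.0314 [ 0.6333 -0.2041 -0.019 ]
[(0.4295, -0.1407, 0.043, 0.029, 9.2, [382.8, 271.2]), (0.4428, -0.284, 0.043, 0.029, 13.6, [437.8, 264.3])]
grip 0.504 61.5
slide True rack y -0.0073 [ 0.633  -0.18   -0.0185]
[(0.4428, -0.284, 0.043, 0.029, 13.6, [437.8, 264.3])]
grip 0.5 61.8
slide True rack y 0.0284 [ 0.6301 -0.1444 -0.0191]
([], []) 60.4667
[(0.664, 0.0541, 0.049, 0.03, -25.9, [304.6, 183.0])]
```

View pics/t2.png

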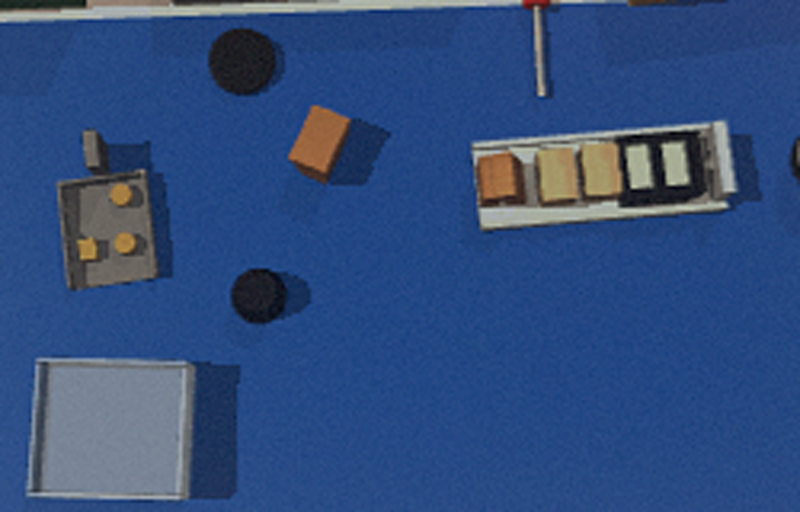

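The row is in: two boxes and two fillers, from (540,175) to (700,165). Now the wedge: hold it by its ends, follow the slope down, release, then press it home with shut fingers.

```bash
python3 - <<'E'
from h import *
c=np.array([.664,.0541]); yw=-25.9; G=.014; gy=.004
goto([*c,.10],[180,0,yw+90]); line_to([*c,G-ZO],v=.12); clamp(); o=get_obs(); print("grip",o["width"],o["finger_force"])
line_to([*c,.10],v=.2)
def W(y,h): return [*rk(0,y+gy),.006+h+G-ZO]
goto(W(.0545,.08),[180,0,YAW+90])
print(line_to(W(.0545,.026),v=.1,force_limit=10), get_obs()["tcp_pos"]-W(.0545,.026))
print(line_to(W(.0487,.004),v=.03,force_limit=20)); o=get_obs()
print(((o["tcp_pos"][:2]-O)@EY).round(4)-gy, o["tcp_pos"][2]+ZO-G-.006, o["ft_force"],o["clock"])
d=get_image("scene"); cv2.imwrite("pics/s3.png",cv2.resize(d["img"][190:280,170:300],None,fx=4,fy=4,interpolation=cv2.INTER_CUBIC))
E
```

```text
grip 0.5766080445679765 63.651224076747894
True [-0.00020272  0.00211355  0.00435637]
True
0.056499999999999995 0.030350639716208487 [-1.40203767  0.45268855  4.21311481] 67.05
```

View pics/s3.png

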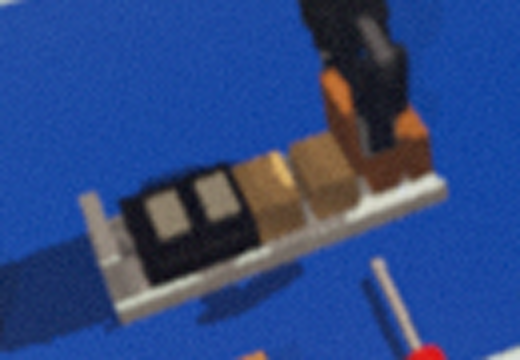

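The last filler stopped short, leaving a gap in the row at (300,170), so the wedge landed on its top edge. I'll put the wedge aside, regrip that filler and slide it up to the row, then retry.

```bash
python3 - <<'E'
from h import *
c=np.array([.664,.0541]); G=.014
t=get_obs()["tcp_pos"]; line_to([t[0],t[1],.10],v=.2)
goto([*c,.10],[180,0,YAW+90]); line_to([*c,G+.0005-ZO],v=.12,force_limit=8); print(get_obs()["tcp_pos"][2]+ZO); open_jaws(); line_to([*c,.10],v=.2)
a=rk(0,.030); goto([*a,.06],[180,0,YAW+90]); line_to([*a,.0165-ZO],v=.1,force_limit=8); clamp(); o=get_obs(); print("grip",o["width"])
line_to([*a,.0175-ZO],v=.03)
print(line_to([*rk(0,.020),.0175-ZO],v=.03,force_limit=9)); t=get_obs()["tcp_pos"]; print("y",(t[:2]-O)@EY,get_obs()["ft_force"])
open_jaws(); line_to([t[0],t[1],.12],v=.2); park()
d=get_image("top"); s=get_image("scene"); print(get_obs()["clock"])
print(blobs(d,m_ply(d),.044,(290,165,320,200),30))
cv2.imwrite("pics/t4.png",np.hstack([cv2.resize(d["img"][165:225,345:445],(500,300),interpolation=cv2.INTER_CUBIC),cv2.resize(s["img"][200:280,180:260],(300,300),interpolation=cv2.INTER_CUBIC)]))
E
```

```text
0.014592280110932117
grip 0.49755908445259245
False
y 0.020513733108078473 [0.26959626 5.29672575 3.0528987 ]
77.05
[(0.6619, 0.0529, 0.049, 0.03, 2.9, [305.0, 183.9])]
```

View pics/t4.png

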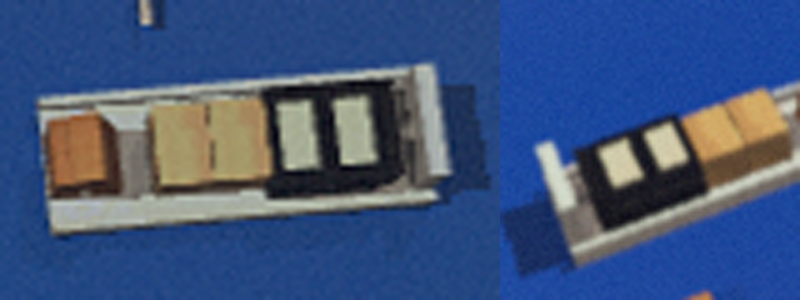

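The row is now tight, with about 18 mm of clear gap to the end block (115–150 px in the crop). Next: the wedge again.

```bash
python3 - <<'E'
from h import *
c=np.array([.6625,.0529]); G=.014; gy=.004
goto([*c,.10],[180,0,YAW+90]); line_to([*c,G-ZO],v=.12); clamp(); print("grip",get_obs()["width"])
line_to([*c,.10],v=.2)
def W(y,h): return [*rk(0,y+gy),.006+h+G-ZO]
def rep(s):
    o=get_obs(); print(s,"y",round(float((o["tcp_pos"][:2]-O)@EY)-gy,4),"h",round(float(o["tcp_pos"][2])+ZO-G-.006,4),o["ft_force"].round(1),round(o["clock"],1))
goto(W(.053,.07),[180,0,YAW+90])
h=line_to(W(.053,.022),v=.1,force_limit=10); rep(h)
if not h: rep(line_to(W(.0487,.005),v=.03,force_limit=22))
d=get_image("scene"); cv2.imwrite("pics/s5.png",cv2.resize(d["img"][190:280,170:300],None,fx=4,fy=4,interpolation=cv2.INTER_CUBIC))
E
```

```text
grip 0.5740503635453983
False y 0.0538 h 0.0222 [-0.3 -0.8 -1. ] 83.4
False y 0.0494 h 0.0059 [-0.9  3.9  4.6] 84.2
```

```bash
python3 - <<'E'
from h import *
open_jaws(); t=get_obs()["tcp_pos"]; line_to([t[0],t[1],.08],v=.2); clamp()
p=rk(0,.051); line_to([*p,.075-ZO],v=.1)
h=line_to([*p,.046-ZO],v=.03,force_limit=28); o=get_obs(); print(h,"tip z",o["tcp_pos"][2]+ZO,o["ft_force"].round(1))
sleep(.3); o=get_obs(); print(o["tcp_pos"][2]+ZO,o["ft_force"].round(1))
line_to([*p,.12],v=.2); open_jaws(); park()
d=get_image("top"); s=get_image("scene"); print(get_obs()["clock"])
print(blobs(d,m_ply(d),.051,(345,180,382,215),30,2000))
g=hsv(d)
cv2.imwrite("pics/t6.png",np.hstack([cv2.resize(d["img"][165:225,345:445],(500,300),interpolation=cv2.INTER_CUBIC),cv2.resize(s["img"][190:270,195:275],(300,300),interpolation=cv2.INTER_CUBIC)]))
E
```

```text
True tip z 0.05099724311406298 [-0.1 -0.   4.8]
0.050956526852344024 [-0.6 -1.5  5.3]
91.4667
[(0.6308, -0.1103, 0.068, 0.051, 88.0, [370.2, 192.6])]
```

View pics/t6.png

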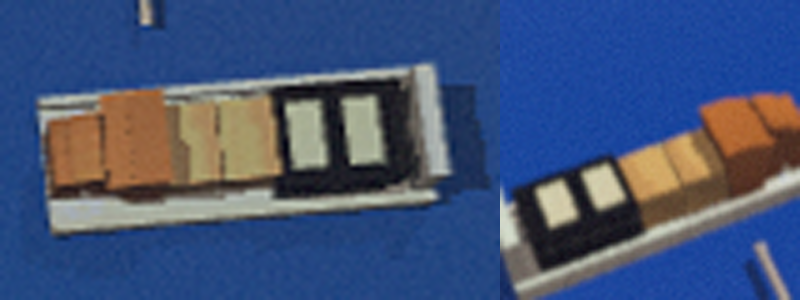

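The wedge top is level with the end block (tip contact at z = 0.051, as expected for fully home), and the row has shifted about 5 mm into the pad. Before tipping the tray I need to know whether the 35 mm offset follows the tool axis or world z, so I'll do a tilted touch on bare table.

```bash
cat >> h.py <<'E'
from scipy.spatial.transform import Rotation as Ro
def tilt(phi,th,flip=0):  # tool orientation for tray yaw phi tipped by th
    R=Ro.from_euler('z',phi,degrees=True)*Ro.from_euler('y',-th,degrees=True)*Ro.from_euler('z',180*flip,degrees=True)*Ro.from_euler('x',180,degrees=True)
    return R
def rpy(R): return R.as_euler('xyz',degrees=True).tolist()
E
python3 - <<'E'
from h import *
for fl in (0,1):
  for th,x,z in ((0,.662,.1),(0,.58,.12),(25,.55,.13),(50,.50,.14)):
    q=solve_ik([x,.235,z],rpy(tilt(4,th,fl))); print(fl,th,None if q is None else np.round(q))
clamp(); R=tilt(0,45,0)
p=[.50,-.15]
try: goto([*p,.10],rpy(R))
except Unreachable:
    print("flip"); R=tilt(0,45,1); goto([*p,.10],rpy(R))
print(line_to([*p,-.045],v=.03,force_limit=4)); o=get_obs(); print(o["tcp_pos"],o["ft_force"].round(1),o["eef_rot"])
line_to([*p,.10],v=.2); open_jaws(); print(get_obs()["clock"])
E
```

```text
0 0 [ 14.  30.  77.  -0.  73. 100.]
0 0 [ 16.  23.  87.  -0.  71. 102.]
0 25 [ 21.  10. 111. -12.  36. 116.]
0 50 None
1 0 [ 14.  30.  77.   0.  73. -80.]
1 0 [ 16.  23.  87.   0.  71. -78.]
1 25 [ 21.  10. 111. -12.  36. -64.]
1 50 None
True
[ 0.50048182 -0.1501462  -0.01920762] [-3.1  0.   6.4] [-1.79928881e+02 -4.51223785e+01 -1.21422483e-01]
99.1417
```

Touch at -0.019 matches the offset running along the tool axis. Now plan the tip with IK.

```bash
cat >> h.py <<'E'
def tooltcp(grip,R): return (np.asarray(grip)+.054*R.apply([0,0,1])).tolist()
def lippose(lip,phi,th,flip):   # TCP pose such that tray lip sits at lip
    Rt=Ro.from_euler('z',phi,degrees=True)*Ro.from_euler('y',-th,degrees=True)
    g=np.asarray(lip)+Rt.apply([.107,0,.033]); R=tilt(phi,th,flip)
    return tooltcp(g,R),rpy(R)
E
python3 - <<'E'
from h import *
q=solve_ik(*lippose([.46,.2225,.075],5.7,0,0)); print(q)
for phi in (5.7,0,-5,-15):
  for lx in (.45,.47):
    print(phi,lx,[ (th,np.round(q).astype(int).tolist() if (q:=solve_ik(*lippose([lx,.2225,.072],phi,th,1))) is not None else None) for th in (0,15,30,35,40,45,50)])
E
```

```text
[ 1.58640523e+01  2.50760369e+01  9.33125972e+01 -2.54444375e-14
  6.16113659e+01  1.00164052e+02]
5.7 0.45 [(0, [16, 25, 95, 0, 61, -80]), (15, [18, 16, 106, -5, 43, -74]), (30, [21, 10, 117, -19, 25, -59]), (35, [23, 8, 121, -31, 19, -46]), (40, [24, 7, 125, -54, 15, -22]), (45, None), (50, [28, 7, 134, 244, 19, 42])]
5.7 0.47 [(0, [16, 26, 92, 0, 62, -80]), (15, [18, 18, 104, -4, 44, -75]), (30, [20, 11, 116, -17, 25, -61]), (35, [22, 10, 120, -29, 19, -49]), (40, [23, 9, 124, -51, 14, -26]), (45, None), (50, [26, 8, 132, 242, 18, 42])]
0 0.45 [(0, [15, 24, 95, 0, 60, -75]), (15, [18, 16, 106, -7, 44, -68]), (30, [23, 10, 117, -25, 27, -47]), (35, [25, 9, 121, -39, 22, -33]), (40, [27, 8, 124, -59, 20, -12]), (45, None), (50, None)]
0 0.47 [(0, [15, 26, 93, 0, 62, -75]), (15, [17, 18, 104, -6, 44, -69]), (30, [22, 12, 115, -24, 27, -50]), (35, [23, 10, 119, -37, 22, -36]), (40, [25, 9, 123, -57, 19, -15]), (45, None), (50, None)]
-5 0.45 [(0, [14, 24, 96, 0, 60, -71]), (15, [18, 16, 106, -8, 44, -62]), (30, [24, 11, 116, -29, 29, -39]), (35, [26, 10, 120, -43, 26, -24]), (40, [29, 9, 124, -60, 24, -5]), (45, None), (50, None)]
-5 0.47 [(0, [14, 25, 93, 0, 61, -71]), (15, [17, 18, 104, -8, 45, -63]), (30, [23, 12, 114, -28, 29, -41]), (35, [25, 11, 118, -41, 26, -26]), (40, [27, 10, 122, -59, 24, -8]), (45, None), (50, None)]
-15 0.45 [(0, [13, 23, 97, 0, 60, -62]), (15, [18, 16, 106, -11, 46, -50]), (30, [26, 12, 115, -35, 35, -24]), (35, [29, 11, 118, -46, 33, -11]), (40, [32, 10, 121, -59, 33, 4]), (45, None), (50, None)]
-15 0.47 [(0, [12, 25, 94, 0, 61, -63]), (15, [17, 18, 104, -11, 46, -51]), (30, [24, 13, 113, -34, 35, -26]), (35, [27, 12, 116, -46, 33, -13]), (40, [30, 12, 119, -59, 32, 2]), (45, None), (50, None)]
```

```bash
python3 - <<'E'
from h import *
for phi in (12,20,26):
  for lx,lz in ((.46,.07),(.46,.1),(.48,.07)):
    print(phi,lx,lz,[ (th,np.round(q).astype(int).tolist() if (q:=solve_ik(*lippose([lx,.2275,lz],phi,th,1))) is not None else None) for th in (0,15,30,36,40,43,46)])
E
```

```text
12 0.46 0.07 [(0, [17, 26, 93, 0, 61, -85]), (15, [18, 17, 105, -2, 43, -82]), (30, [20, 11, 117, -10, 23, -74]), (36, [21, 9, 122, -21, 15, -62]), (40, [22, 8, 125, -40, 10, -43]), (43, None), (46, None)]
12 0.46 0.1 [(0, [17, 24, 91, 0, 65, -85]), (15, [18, 16, 102, -2, 47, -82]), (30, [20, 8, 114, -9, 28, -75]), (36, [21, 6, 119, -16, 20, -68]), (40, [22, 5, 123, -26, 14, -57]), (43, [22, 4, 125, -41, 10, -42]), (46, None)]
12 0.48 0.07 [(0, [17, 27, 91, 0, 62, -85]), (15, [18, 19, 102, -2, 44, -83]), (30, [19, 12, 115, -9, 24, -76]), (36, [20, 10, 120, -18, 15, -66]), (40, [20, 9, 123, -35, 9, -49]), (43, [21, 9, 126, -67, 7, -17]), (46, None)]
20 0.46 0.07 [(0, [19, 26, 93, 0, 61, -91]), (15, [19, 17, 105, 1, 43, -92]), (30, [18, 10, 117, 2, 22, -94]), (36, [18, 8, 122, 5, 13, -97]), (40, [18, 7, 126, 11, 7, -103]), (43, None), (46, None)]
20 0.46 0.1 [(0, [19, 24, 91, 0, 65, -91]), (15, [19, 16, 102, 1, 47, -92]), (30, [18, 8, 115, 2, 27, -93]), (36, [18, 6, 120, 4, 19, -95]), (40, [18, 5, 123, 6, 12, -98]), (43, [18, 4, 126, 12, 8, -103]), (46, None)]
20 0.48 0.07 [(0, [18, 27, 90, 0, 63, -92]), (15, [18, 19, 102, 1, 44, -93]), (30, [17, 12, 115, 3, 23, -95]), (36, [17, 10, 120, 7, 14, -99]), (40, [17, 9, 124, 15, 8, -108]), (43, None), (46, None)]
26 0.46 0.07 [(0, [20, 26, 93, 0, 61, -96]), (15, [19, 17, 105, 3, 43, -99]), (30, [17, 10, 117, 12, 23, -109]), (36, [16, 8, 122, 24, 15, -121]), (40, [15, 7, 126, 44, 10, -142]), (43, None), (46, [14, 6, 131, 110, 9, 152])]
26 0.46 0.1 [(0, [20, 24, 91, 0, 65, -96]), (15, [19, 16, 102, 3, 47, -99]), (30, [17, 8, 115, 10, 28, -107]), (36, [16, 6, 120, 18, 20, -115]), (40, [15, 4, 123, 29, 15, -127]), (43, [14, 4, 126, 45, 11, -143]), (46, None)]
26 0.48 0.07 [(0, [19, 27, 90, 0, 63, -97]), (15, [18, 19, 102, 3, 44, -100]), (30, [16, 12, 115, 12, 24, -110]), (36, [15, 10, 120, 25, 16, -123]), (40, [14, 9, 124, 44, 11, -143]), (43, None), (46, None)]
```

```bash
cat > tray.py <<'E'
from h import *
def tip():
    R0=tilt(5.7,0,1); g=np.array([.662,.2383])
    up=tooltcp([*g,.13],R0); dn=tooltcp([*g,.037],R0); print(dn)
    goto(up,rpy(R0)); line_to(dn,v=.12,force_limit=8); clamp(); o=get_obs(); print("grip",o["width"],o["finger_force"],o["tcp_pos"])
    line_to(up,v=.12)
    L=[.465,.2275,.088]
    a=lippose(L,12,0,1); line_to(a[0],v=.15,rotation=a[1])
    for th in (12,20,28,34,40):
        p,r=lippose(L,12,th,1); line_to(p,v=.06,rotation=r)
    sleep(1.0); print(get_obs()["eef_rot"],get_obs()["clock"])
    d=get_image("top"); s=get_image("scene"); cv2.imwrite("pics/tt.png",np.hstack([cv2.resize(d["img"][165:315,190:340],(400,400),interpolation=cv2.INTER_CUBIC),cv2.resize(s["img"][110:210,295:395],(400,400),interpolation=cv2.INTER_CUBIC)]))
if __name__=="__main__": tip()
E
python3 tray.py
```

```text
[0.662, 0.2383, -0.017]
grip 0.13268753644671263 59.00346279144287 [ 0.66231198  0.23852119 -0.01662436]
[ 179.99985655   39.99983732 -167.99805358] 107.1583
```

View pics/tt.png

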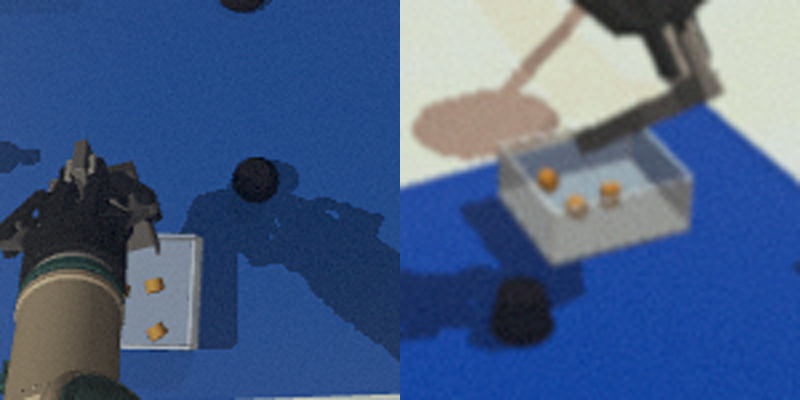

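All three brass parts are in the tub: (548,180), (577,205) and (611,188) in the right half. Now the tray goes back.

```bash
python3 - <<'E'
from h import *
L=[.465,.2275,.088]
for th in (34,28,20,12,0):
    p,r=lippose(L,12,th,1); line_to(p,v=.1,rotation=r)
R0=tilt(5.7,0,1); g=[.662,.2383]
line_to(tooltcp([*g,.13],R0),v=.15,rotation=rpy(R0))
print(line_to(tooltcp([*g,.0365],R0),v=.05,force_limit=5),get_obs()["tcp_pos"])
open_jaws(); line_to(tooltcp([*g,.14],R0),v=.12); park(); sleep(.5)
t=get_image("top"); s=get_image("scene")
m=cv2.inRange(hsv(t),(10,110,90),(30,255,255))
print("brass tub",blobs(t,m,.012,(212,248,270,300),6)); print("brass tray",blobs(t,m,.01,(215,175,262,235),6))
ms=cv2.inRange(hsv(s),(8,110,90),(30,255,255)); print("scene",blobs(s,ms,.01,(300,130,400,215),6))
g=cv2.inRange(hsv(t),(0,0,60),(180,70,140)); print("tray grey",blobs(t,g,.021,(215,175,262,235),50,3000))
b=[p for p in blobs(t,m_black(t),.02,(340,170,445,220),30,3000)]; print("rack black",b)
print("wedge+block",blobs(t,m_ply(t),.051,(345,180,382,215),30,2000),get_obs()["clock"])
def pj(d,P):
    q=np.linalg.inv(d["pose"])@np.r_[P,1]; q=q[:3]*[1,-1,-1]
    return cv2.projectPoints(q.reshape(1,1,3),np.zeros(3),np.zeros(3),d["mtx"],np.array(d["distortion"]))[0].ravel()
# difference against first picture near bystanders
a=cv2.imread("pics/top0.png")
for n,(u,v) in dict(cap=(280,158),cs=(286,232),cb=(475,238),lens=(467,187),spray=(166,222),drv=(373,140)).items():
    print(n,round(float(cv2.absdiff(a,t["img"])[v-12:v+12,u-12:u+12].mean()),1))
E
```

```text
True [ 0.66197611  0.23829829 -0.01665811]
brass tub [(0.3961, 0.2073, 0.014, 0.011, -58.2, [248.0, 289.1]), (0.4381, 0.2424, 0.013, 0.01, 88.0, [234.4, 273.3]), (0.4397, 0.2089, 0.013, 0.01, -89.9, [247.1, 271.8])]
brass tray []
scene [(0.3866, 0.2118, 0.024, 0.01, -27.2, [331.5, 154.4])]
tray grey [(0.5997, 0.2307, 0.094, 0.075, 5.2, [238.6, 211.4])]
rack black [(0.6348, -0.2344, 0.076, 0.06, -87.5, [412.8, 192.1])]
wedge+block [(0.6308, -0.1104, 0.068, 0.051, 88.0, [368.9, 193.2])] 117.0
cap 3.8
cs 3.6
cb 3.7
lens 2.9
spray 2.5
drv 2.8
```

Everything checks out: the parts are in the tub, the tray is flat in its old place, the row and wedge haven't moved, and the bystanders are untouched.

```bash
python3 -c "
from rig import *
print(sign_off())"
```

```text
the job is handed in; nothing more can be done
None
```

I handed the job in at about 117 s on the robot clock. Two lens boxes and two fillers are wedged tight in the rack, all three brass parts are in the tub, and the tray is back flat on the table; the hand-in gave no pass/fail result.

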